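# Open the child-proof vanilla bottle in the worktop clamp

## Robot

A 7-joint arm with a two-finger parallel gripper is mounted at the origin on the work surface. World frame = base frame: x ahead of the robot, y to its left, z up, the work surface at z = 0. Lengths are in m, angles in rad, forces in N, time in s.
With the tool pointing down it reaches from about 0.425 to 0.925 m from the base axis. Payload 6.8 kg.
Tool frame: the origin (TCP) lies on the centre line of the jaws, within the pads' length; the fingertips stand ahead of it and the grasp point (between the pads) lies 11 mm behind it (r.tcp_to_tips is the z of the fingertips in the tool frame, in m); z points along the fingers, y is the line along which they close (so a half turn about z gives the same grasp; the last joint's range is limited). The gripper opens to 85 mm and grips with 20 to 120 N. Pads are 22 mm wide; open, the fingers measure 114 mm over their backs; the gripper's body (76 mm by 85 mm) begins 54 mm behind the grasp point. The pads swing forward as they close: fully open they stand 13 mm farther back than shut.
Start: joints at [-1.254, 0.477, 0.022, 1.555, -0.011, 1.109, -0.083], TCP at [0.278, 0.615, 0.2] pointing down, gripper open.
Joint ranges: [-2.96, 2.96], [-0.34, 2.1], [-1.41, 1.46], [0.24, 2.44], [-1.37, 4.51], [0.17, 1.92], [-2.96, 2.96]. Speed limits (rad/s): [2.39, 2.39, 3.14, 3.14, 3.14, 3.14, 3.14].

## Interface

Orientations are given as a rotation vector (axis times angle).
In Python, from bench import r, optics gives the robot as it stands.
- The arm moves only by the shell command python3 -m creep 'ROWS' [FORCE]. ROWS is a JSON object whose one key "rows" holds a list of rows, each a list of 7 numbers: the shift along the tool's x, y, z in units of 25 mm (1.0 is 25 mm), then the turn, a rotation vector about the tool's x, y, z in units of 8 degrees (1.0 is 8 degrees), then the finger opening in mm, from 0 to 85.4. A call has 1 to 10 rows; each row is the pose to reach, as a shift and turn from the pose commanded when the call began, along the tool's axes at that moment; what a row does not reach only later rows make up. A row lasts 1/8 s, in which the tool goes at most 62.5 mm and 10.7 degrees, less where a joint would pass 70% of its speed; a pose out of reach is approached as far as the arm can. A call with a gripper value outside its range is refused whole. The fingers move at their own pace and stop on an object; FORCE is the grip in N (left out, the last holds). Time passes only in rows, so rows that repeat a pose let the fingers close. It gives the time, the measured TCP pose, the force, the opening and the grip force at its end, in the units of the state.
- r.get_obs(): the state, without advancing time (a new reading comes with each control period).
- optics.grab_frame(name): name is "scene" or "top" or "wrist"; returns a dict with "color" (384x512x3 uint8, blue, green, red), "K" (3x3 intrinsics, pixels), "R" (3x3) and "t" (3): a world point X has camera coordinates R X + t. Camera axes: x right, y down, z forward; pixel columns grow to the right and rows downward; lengths in m; the calibration is good to about 2 mm. A picture is of the moment at which its call begins. There is no depth.
- r.hand_in(): hands the job in; it is judged then, once.
The state is a dict: "clock": time; "joints": joint angles; "qvel": joint speeds; "tau": joint torques, N m; "tcp_pos": TCP position; "orientation": TCP orientation; "contact_force": force on the tool from outside, world axes, zero at the start; "moment": the same for the moment, N m; "grip_width": finger opening in m; "gripper_force": force on a finger pad.
Only numpy, scipy, OpenCV 4.12 (cv2) and the standard library are available. Lean on these libraries where they do the work, as an engineer would, in place of code of your own. Each camera call takes 0.05 s, during which the arm holds its last target. There are 200 camera calls.

## Task

Wind the handwheel of the blue worktop clamp clockwise (seen from above) by its red crank grip until the jaws hold the vanilla bottle firmly. Then press its white push-and-turn safety cap down, twist it anticlockwise until it is free, lift it straight up and finish while still holding it in the gripper, level and about 8 cm above its closed height over the bottle, with the bottle left standing clamped. Do not disturb the other kitchen things.

Things in the scene. Friction and masses are not known exactly. Their poses are not given: they have to be found in the camera images.
- clamp: Opening clamp screwed to the worktop: aluminium base plate 110 (x) x 340 (y) x 12 mm. Origin: centre of the plate's underside, z up; its y axis runs from the handwheel end (-y) to the fixed jaw (+y). The bottle stands loose on the plate between the two jaws.
- wheel_hub (a point): Top centre of the handwheel's hub, on its vertical axis, 78 mm above the worktop, at clamp x = 0, y = -118 mm, over a blue gearbox. Steel wheel, 120 mm across, rim top 77 mm above the worktop. At wheel angle w (rad) the crank grip lies at clamp-frame x = 48 sin w, y = -118 + 48 cos w (mm).
- wheel (a joint): Handwheel angle, 0 to 7.75 rad, grows clockwise seen from above; starts at 0 to 2.5. A coupled rack moves the jaw 8 mm towards the bottle per rad. Turning it freely takes 4 to 5 N at the crank grip; the force rises sharply once the bottle is pinched, at about 6.9 rad: wind on to 8 to 15 N. Self-locking: the jaw stays tight when the wheel is let go.
- crank_top (a point): Centre of the top of the red crank grip, an upright cylinder 22 mm in diameter and 38 mm tall that spins freely on its own axis, 48 mm from the wheel's axis. Its top is 116 mm and its foot 78 mm above the worktop; the wheel's rim runs just below it.
- jaw: Moving jaw, blue with a black rubber face 80 mm wide, top 68 mm above the worktop. Origin: middle of the rubber face's foot, at the base plate; the face looks along the clamp's +y, towards the bottle.
- fixed_jaw: Fixed jaw, blue with a black rubber face 80 mm wide, top 70 mm above the worktop. Origin: middle of the face's foot at the base plate, at clamp y = 125 mm; the face looks along the clamp's -y.
- bottle: Square amber vanilla bottle, 68 x 68 mm, shoulder 89 and neck rim 109 mm high, about 0.45 kg. Loose at the start, up to 10 mm short of the fixed jaw and up to 0.1 rad askew; the closing jaw slides and squares it up. Origin: centre of its underside, z up. With the cap off, a white sprung plug stands up out of the neck.
- cap: White ribbed push-and-turn cap with a red mark on top, 52 mm in diameter, 32 mm tall, about 35 g. Origin: centre of its open lower end, on the bottle's axis, 100 mm above the bottle's underside when closed; z up. Grip it by its sides near the top, with about 45 N so that it does not slip.
- cap_top (a point): Centre of the cap's top. Closed, a spring holds the cap up against safety teeth: it neither turns nor lifts. Pressed down over 3 mm (about 11 N at 5 mm, bottoms at 7.5 mm) it turns anticlockwise seen from above; kept down it comes free after 43 degrees (aim for 62) and meets a hard stop at about 80. Then it lifts straight off.
- bowl: Bystander: cream mixing bowl, 210 mm across, 90 high. Origin: underside.
- measure: Bystander: steel measuring cup 76 mm across, 40 high, wooden handle to its +y, 145 mm from the cup's centre to its end. Origin: underside of the cup.
- loaf_tin: Bystander: loaf tin 110 x 220 x 65 mm. Origin: underside.
- soda: Bystander: glass jar with steel lid, 72 mm across, 105 high. Origin: underside.
- cinnamon: Bystander: amber spice jar with black lid, 54 mm across, 90 high, beside the clamp on its far side. Origin: underside.
- butter: Bystander: stick of butter 38 x 115 x 36 mm on the robot's side of the clamp. Origin: underside.
- spoon: Bystander: wooden spoon, 240 mm long, lying. Origin: underside.
- ramekin: Bystander: small white bowl 84 mm across, 48 high. Origin: underside.
There are look-alikes about, which are no part of the job. Of the things like the cap, leave any that is pink or turquoise; of the rest the larger one is meant.

How it is judged:
On the way, in this order (a step that is already met when the one before it is completed fails the run):
1. the jaws grip the bottle: moving and fixed jaw each press on it with more than 5 N (contact force between each of jaw, fixed_jaw and bottle above 5 N), for 0.2 s.
2. the cap is off: more than 20 mm above its closed place (z of cap in the frame of bottle above 0.12 m), for 0.1 s.
At the end, for the whole second after the job is handed in: At the end the fingers still grip the cap (over 2 N), at rest, level within 0.25 rad, 50 to 140 mm above its closed height, within 30 mm of the bottle's axis; the bottle stands upright on the clamp plate, untouched by the robot, both jaws pressing it with over 5 N (all of step 1 and z of cap in the frame of bottle between 0.15 and 0.24 m and horizontal distance between cap and bottle below 0.03 m and angle between cap's own z axis and vertical below 0.25 rad and linear speed of cap below 0.03 m/s and contact force between the fingers and cap above 2 N and contact force between each of cap, the arm and bottle below 0.1 N and angle between bottle's own z axis and vertical below 0.1 rad and z of bottle in the frame of clamp below 0.018 m); the arm keeps its last pose, push and grip.
It fails at once if the bottle is lifted more than 15 mm off the clamp plate, or tipped (z of bottle in the frame of clamp above 0.027 m or angle between bottle's own z axis and vertical above 0.3 rad).
It fails at once if another kitchen thing is moved more than 30 mm (distance of any of bowl, measure, loaf_tin, soda, cinnamon, butter, spoon, ramekin from where it was at the start of the episode above 0.03 m).
It also fails if it takes over 61 s, if anything falls off the work surface, if the arm or the gripper's body presses on something with over 40 N, if the wrist force passes 120 N, or if a joint passes its speed limit or range.

## Working session

There is one attempt and no reset: what is moved stays moved. The work goes in short steps, Python scripts to look and compute and a shell command to move; the robot and the scene stay as the last step left them, time stands still between calls to the robot, and variables do not carry over. Pictures are saved under pics/ and viewed, at most 10 in all, crops included, and the job is handed in when it is done.

```bash
mkdir -p pics; ls; python3 - <<'E'
from bench import r, optics
import cv2
o=r.get_obs()
print({k:(v if isinstance(v,float) else [round(float(x),3) for x in v] if hasattr(v,'__len__') else v) for k,v in o.items()}, r.tcp_to_tips)
for n in("scene","top"):
    f=optics.grab_frame(n); cv2.imwrite(f"pics/{n}0.png",cv2.resize(f["color"],None,fx=1.5,fy=1.5,interpolation=cv2.INTER_CUBIC)); print(n,f["K"].tolist(),f["R"].round(3).tolist(),f["t"].round(3).tolist())
E
```

```text
pics
{'clock': 0.0, 'joints': [-1.254, 0.478, 0.022, 1.556, -0.012, 1.109, -0.083], 'qvel': [0.0, -0.0, -0.001, 0.002, 0.001, -0.0, -0.001], 'tau': [-0.0, -59.644, 1.608, -28.119, 0.012, 0.009, 0.0], 'tcp_pos': [0.278, 0.614, 0.199], 'orientation': [-0.662, -3.071, 0.003], 'contact_force': [0.63, -0.335, 0.107], 'moment': [-0.01, 0.012, 0.023], 'gripper_force': 0.0, 'grip_width': 0.08529744260906011} 0.008
scene [[418.772295239731, 0.0, 251.28675506777864], [0.0, 418.772295239731, 186.76147072892897], [0.0, 0.0, 1.0]] [[-0.385, 0.923, 0.014], [0.536, 0.236, -0.811], [-0.751, -0.305, -0.585]] [0.219, -0.207, 1.752]
top [[354.23613478153885, 0.0, 251.26531717424078], [0.0, 354.23613478153885, 190.25309561227002], [0.0, 0.0, 1.0]] [[-0.021, -1.0, 0.008], [-0.98, 0.019, -0.199], [0.198, -0.012, -0.98]] [0.026, 0.59, 1.102]
```

View pics/scene0.png

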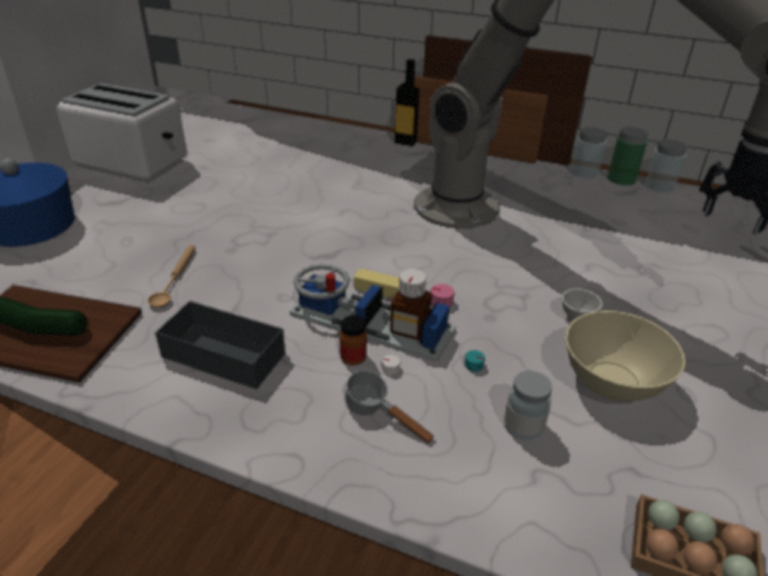

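View pics/top0.png

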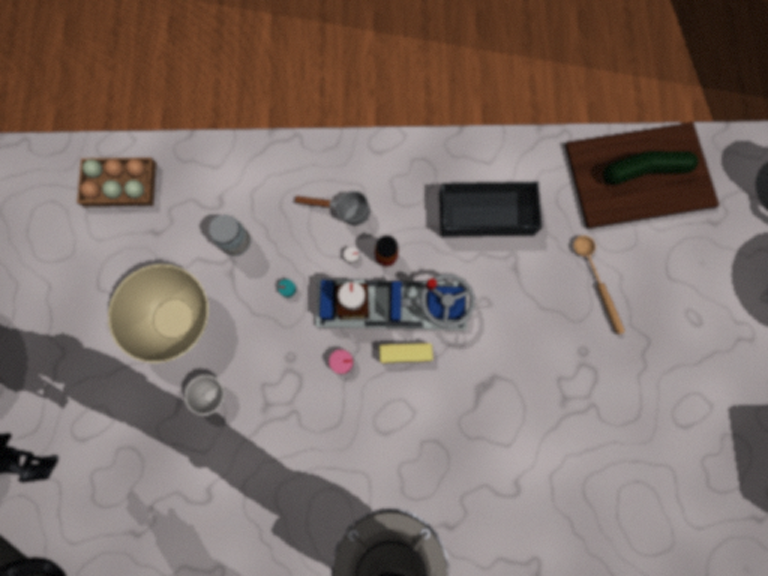

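Scene view (768 px wide): the large white cap sits on the amber bottle at (412,282), and the red crank grip is at (331,281). The cap candidates are:
- Large white: scene (412,282), top (351,294). This is my choice.
- Small white: scene (391,364), top (350,254).
- Pink: scene (442,296), top (341,361).
- Turquoise: scene (475,360), top (287,288).

I'll check that choice in one close crop of both views.

```bash
python3 - <<'E'
import cv2,numpy as np
from bench import optics
s=optics.grab_frame("scene")["color"];t=optics.grab_frame("top")["color"]
a=cv2.resize(s[170:250,190:320],None,fx=6,fy=6,interpolation=cv2.INTER_CUBIC)[:300*2]
a=cv2.resize(s[172:222,190:320],None,fx=6,fy=6,interpolation=cv2.INTER_CUBIC)
b=cv2.resize(t[177:225,202:332],None,fx=6,fy=6,interpolation=cv2.INTER_CUBIC)
cv2.imwrite("pics/crop.png",np.vstack([a,b]))
E
```

```text
(no output)
```

View pics/crop.png

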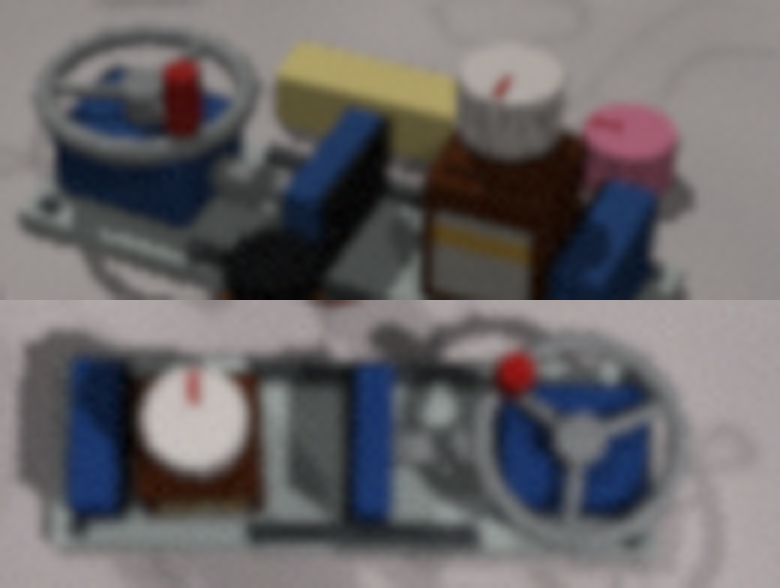

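The crop confirms it. The cap on the bottle is the large white one with the red mark, with its top at crop (512,71) in the scene view and (194,417) in the top view. The red grip top is at (183,67) and (517,372), and the hub is at (147,84) and (580,436).

```bash
cat >h.py <<'E'
import numpy as np,cv2
from bench import r,optics
def tri(fs,ps):
    P=[f["K"]@np.c_[f["R"],f["t"]] for f in fs]
    A=np.vstack([np.vstack([p[0]*M[2]-M[0],p[1]*M[2]-M[1]]) for M,p in zip(P,ps)])
    X=np.linalg.lstsq(A[:,:3],-A[:,3],rcond=None)[0]
    e=[(M@np.r_[X,1])[:2]/(M@np.r_[X,1])[2]-p for M,p in zip(P,ps)]
    return X,np.abs(e).max()
def atz(f,p,z):
    d=f["R"].T@np.linalg.solve(f["K"],[p[0],p[1],1]);c=-f["R"].T@f["t"]
    return c+d*(z-c[2])/d[2]
def red(f,box):
    x0,y0,x1,y1=box;c=f["color"][y0:y1,x0:x1].astype(int)
    m=((c[...,2]>100)&(c[...,1]<60)).astype(np.uint8);v,u=np.nonzero(m);return u+x0,v+y0
E
python3 - <<'E'
from h import *
S=optics.grab_frame("scene");T=optics.grab_frame("top")
cs=lambda u,v:np.array([190+(u+.5)/6-.5,172+(v+.5)/6-.5]);ct=lambda u,v:np.array([202+(u+.5)/6-.5,177+(v-300+.5)/6-.5])
for n,a,b,z in [("crank",(183,67),(517,372),.116),("hub",(147,84),(580,436),.078),("cap",(512,71),(194,417),.144)]:
    X,e=tri([S,T],[cs(*a),ct(*b)]);print(n,X.round(4),round(e,2),"top@z",atz(T,ct(*b),z).round(4),"scene@z",atz(S,cs(*a),z).round(4))
for n,p,z in [("jawL edge fixed face near",(126,515),.070),("fixed far",(131,360),.07),("mov near",(355,518),.068),("mov far",(358,365),.068),("plate nearL",(50,548),.012),("plate nearR",(655,548),.012)]:
    print(n,atz(T,ct(*p),z).round(4))
E
```

```text
crank [ 0.582  -0.0992  0.1158] 0.1 top@z [ 0.5821 -0.0995  0.116 ] scene@z [ 0.5822 -0.0988  0.116 ]
hub [ 0.5542 -0.1357  0.0765] 0.23 top@z [ 0.5543 -0.1362  0.078 ] scene@z [ 0.556  -0.1341  0.078 ]
cap [0.5563 0.0678 0.1443] 0.12 top@z [0.5564 0.0675 0.144 ] scene@z [0.5558 0.0679 0.144 ]
jawL edge fixed face near [0.5177 0.1072 0.07  ]
fixed far [0.6023 0.104  0.07  ]
mov near [ 0.5139 -0.0151  0.068 ]
mov far [ 0.5975 -0.019   0.068 ]
plate nearL [0.5081 0.1538 0.012 ]
plate nearR [ 0.5012 -0.185   0.012 ]
```

Measured heights are 0.116 m for the crank, 0.077 m for the hub and 0.144 m for the cap top. All match the text, and all lie within reach. The wheel angle is about 0.6 rad. I'll move above the crank at z 0.2, with the tool y axis turned to world +x.

```bash
python3 -m creep '{"rows":[[-1,-0.9,0,0,0,0.5,45],[-2.5,-2.4,0,0,0,1.2,45],[-4.2,-4,0,0,0,2,45],[-6,-5.7,0,0,0,2.8,45],[-7.7,-7.3,0,0,0,3.6,45],[-9.4,-8.9,0,0,0,4.4,45],[-11.1,-10.5,0,0,0,5.2,45],[-12.6,-11.9,0,0,0,5.9,45],[-13.6,-12.9,0,0,0,6.4,45],[-14,-13.2,0,0,0,6.6,45]]}' 60; python3 -c "
from h import *
from scipy.spatial.transform import Rotation as Q
o=r.get_obs();print(o['joints'].round(3) if hasattr(o['joints'],'round') else o['joints']);print(Q.from_rotvec(o['orientation']).as_matrix().round(3))"
```

```text
clock: 1.55
tcp_pos: [0.4617, 0.1679, 0.2004]
orientation: [1.964, 2.452, 0.0]
contact_force: [0.6, -0.5, -0.5]
grip_width: 0.0452
gripper_force: 0.0
[-0.809  0.173  0.377  2.005 -0.076  0.977 -0.174]
[[-0.218  0.976  0.   ]
 [ 0.976  0.218  0.   ]
 [-0.     0.    -1.   ]]
```

```bash
python3 -m creep '{"rows":[[-0.8,0.13,0,0,0,0.2,45],[-2.3,0.4,0,0,0,0.5,45],[-4,0.65,0,0,0,0.8,45],[-5.8,0.95,0,0,0,1,45],[-7.6,1.22,0,0,0,1.2,45],[-9.3,1.5,0,0,0,1.4,45],[-10.6,1.7,0,0,0,1.55,45],[-11.3,1.8,0,0,0,1.6,45],[-11.5,1.85,0,0,0,1.61,45]]}'; python3 - <<'E'
from h import *
f=optics.grab_frame("wrist");cv2.imwrite("pics/w1.png",f["color"])
for n,X in [("crank",(.582,-.0992,.116)),("hub",(.555,-.1357,.078)),("cap",(.5563,.0678,.144))]:
    c=f["K"]@(f["R"]@np.array(X)+f["t"]);print(n,(c[:2]/c[2]).round(1),c[2])
o=r.get_obs();print(o['joints'],o['orientation'])
E
```

```text
clock: 2.68
tcp_pos: [0.5703, -0.1, 0.1999]
orientation: [-2.222, -2.221, 0.0]
contact_force: [-0.3, 0.2, -0.5]
grip_width: 0.0449
gripper_force: 0.0
crank [272.6 178.4] 0.27002966982078414
hub [242.  203.2] 0.31773870783803976
cap [233.5 -88. ] 0.1902376662533488
[-0.3684987   0.35147342  0.55454254  1.81969781 -0.21306476  1.03008461
  0.26934481] [-2.22110244e+00 -2.22150368e+00  2.07862501e-04]
```

View pics/w1.png

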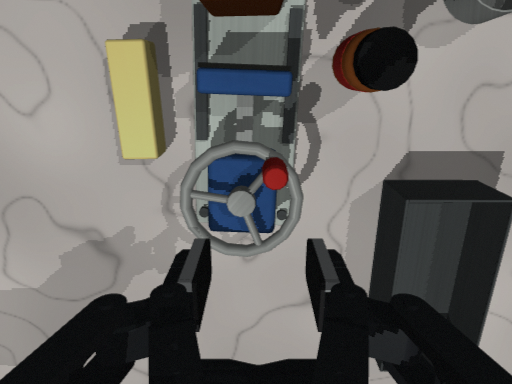

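Wrist view: the red grip top is at about (275,172), the hub at (241,202) and the wheel rim is clear. Both match the predictions of (273,178) and (242,203) to within a few mm. I'll refine with this view.

```bash
python3 - <<'E'
from h import *
f=optics.grab_frame("wrist");c=f["color"].astype(int)
m=((c[...,2]>90)&(c[...,1]<50)&(c[...,0]<50)).astype(np.uint8);m[:, 320:]=0;m[:140]=0;m[230:]=0
v,u=np.nonzero(m);print("red bbox",u.min(),u.max(),v.min(),v.max(),u.mean(),v.mean())
top=c[...,2]*(m>0);print("bright",np.percentile(top[m>0],[10,50,90]))
mm=(top>np.percentile(top[m>0],50)*.9);vv,uu=np.nonzero(mm);(cx,cy),rad=cv2.minEnclosingCircle(np.c_[uu,vv].astype(np.float32));print("topdisc",cx,cy,rad, "expect r",f["K"][0,0]*.011/.27)
for z in(.116,):print(atz(f,(cx,cy),z),atz(f,(u.mean(),v.mean()),.1))
print("hub",atz(f,(241.5,202),.078))
for p in[(181,198),(302,198),(241,141),(241,255)]:print("rim",atz(f,p,.073))
E
```

```text
red bbox 263 286 168 189 274.6491646778043 178.59188544152744
bright [112.8 146.  149. ]
topdisc 275.0 179.0 10.440406799316406 expect r 13.668188068283728
[ 0.58404336 -0.09944535  0.116     ] [ 0.58455496 -0.10411858  0.1       ]
hub [ 0.55469294 -0.1342811   0.078     ]
rim [ 0.49648561 -0.13225059  0.073     ]
rim [ 0.61242949 -0.13201034  0.073     ]
rim [ 0.55482627 -0.07697265  0.073     ]
rim [ 0.55307234 -0.19407479  0.073     ]
```

```bash
python3 -m creep '{"rows":[[0.06,0.56,0.3,0,0,0,45],[0.06,0.56,1,0,0,0,45],[0.06,0.56,1.9,0,0,0,45],[0.06,0.56,2.8,0,0,0,45],[0.06,0.56,3.6,0,0,0,45],[0.06,0.56,4.1,0,0,0,45],[0.06,0.56,4.32,0,0,0,45],[0.06,0.56,4.32,0,0,0,10],[0.06,0.56,4.32,0,0,0,10],[0.06,0.56,4.32,0,0,0,10]]}' 60;  python3 -m creep '{"rows":[[0,0,0,0,0,0,10],[0,0,0,0,0,0,10]]}'; python3 - <<'E'
from h import *
f=optics.grab_frame("wrist");cv2.imwrite("pics/w2.png",f["color"])
E
```

```text
clock: 4.03
tcp_pos: [0.5846, -0.0984, 0.0928]
orientation: [2.221, 2.22, 0.001]
contact_force: [0.0, 0.3, 0.0]
grip_width: 0.0102
gripper_force: 0.0
clock: 4.28
tcp_pos: [0.5842, -0.0984, 0.0924]
orientation: [2.222, 2.221, 0.0]
contact_force: [0.5, -0.1, -0.1]
grip_width: 0.0098
gripper_force: 0.0
```

View pics/w2.png

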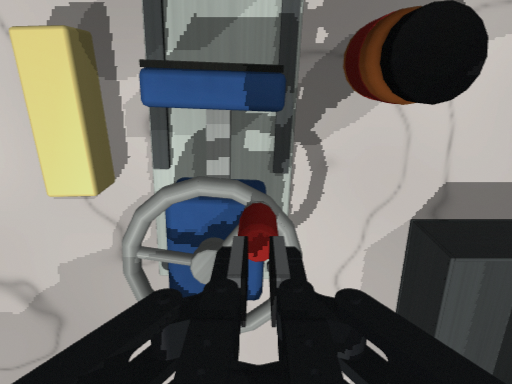

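The fingers closed to 10 mm without touching the grip, whose top shows at about (258,215), ahead of (+y) the tips at (240–280,240). I'll work out how far off they are.

```bash
python3 - <<'E'
from h import *
f=optics.grab_frame("wrist");print("cam",-f["R"].T@f["t"]);print(f["R"].round(3))
o=r.get_obs();p=np.array(o["tcp_pos"])
pr=lambda X:(lambda c:(c[:2]/c[2]).round(1))(f["K"]@(f["R"]@np.array(X)+f["t"]))
print("tips",pr(p+[0,0,-.008]),"tcp",pr(p),"grasp",pr(p+[0,0,.011]),"crank top",pr((.584,-.0985,.116)),"foot",pr((.584,-.0985,.078)),"hub",pr((.5545,-.135,.078)))
c=f["color"].astype(int);m=(c[...,2]>60)&(c[...,1]<40)&(c[...,0]<40);m[:190]=0;m[:,320:]=0
v,u=np.nonzero(m);print(u.min(),u.max(),v.min(),v.max())
print(c[200:264:4,258].tolist())
print("hub",atz(f,(212,262),.078))
S=optics.grab_frame("scene")["color"];T=optics.grab_frame("top")["color"]
a=cv2.resize(S[165:230,190:320],None,fx=6,fy=4.5,interpolation=cv2.INTER_CUBIC);b=cv2.resize(T[177:225,202:332],None,fx=6,fy=6,interpolation=cv2.INTER_CUBIC)
cv2.imwrite("pics/crop2.png",np.vstack([a,b]))
E
```

```text
cam [ 0.5846316  -0.01684692  0.26612507]
[[ 1.     0.001 -0.001]
 [ 0.001 -0.948  0.319]
 [-0.001 -0.319 -0.948]]
tips [257.7 218.1] tcp [257.7 223.9] grasp [257.6 232.7] crank top [257.2 244.3] foot [257.4 214.1] hub [211.6 266.2]
238 277 203 260
[[98, 101, 98], [10, 14, 67], [12, 14, 70], [15, 18, 71], [13, 15, 71], [11, 14, 72], [17, 19, 83], [18, 21, 92], [20, 21, 99], [14, 16, 75], [13, 16, 75], [12, 16, 75], [14, 16, 76], [34, 38, 151], [34, 36, 151], [33, 36, 150]]
hub [ 0.55487628 -0.13191866  0.078     ]
```

View pics/crop2.png

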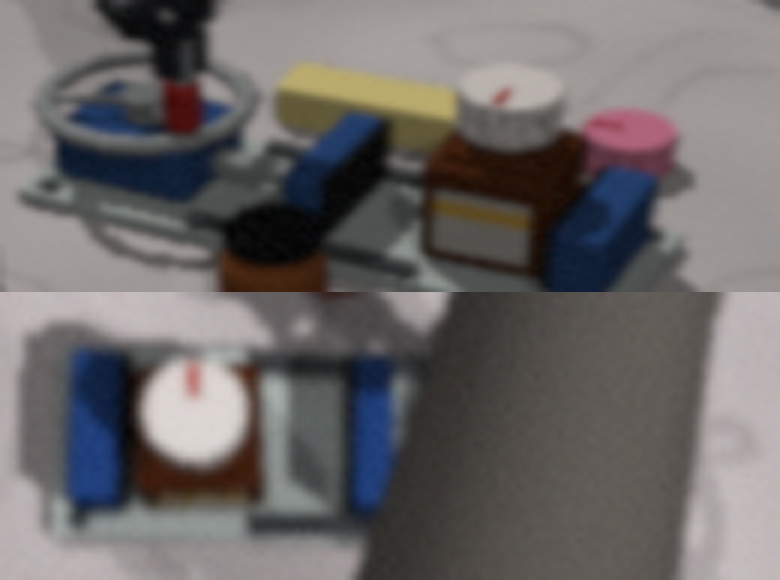

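The wrist camera looks from the +y side. So the fingertips at about (258,240), and in the scene crop the tips meeting the grip top at (180,80), both put the tips just above the grip. That makes them about 25 mm higher than nominal. I'll reopen, go down in steps while watching the force, and close again.

```bash
python3 -m creep '{"rows":[[0,0,0,0,0,0,45],[0,0,0,0,0,0,45],[0,0,0.1,0,0,0,45],[0,0,0.2,0,0,0,45],[0,0,0.3,0,0,0,45],[0,0,0.4,0,0,0,45],[0,0,0.4,0,0,0,10],[0,0,0.4,0,0,0,10],[0,0,0.4,0,0,0,10]]}' 60; python3 - <<'E'
from h import *
f=optics.grab_frame("wrist");s=optics.grab_frame("scene")
a=cv2.resize(f["color"][150:340,140:380],(480,380));b=cv2.resize(s["color"][165:215,190:260],(420,300));
b=cv2.copyMakeBorder(b,0,80,0,0,cv2.BORDER_CONSTANT);c=np.hstack([a,b]);cv2.imwrite("pics/c3.png",cv2.resize(c,(790,333)))
print(r.get_obs()["moment"])
E
```

```text
clock: 5.6
tcp_pos: [0.5842, -0.0984, 0.0823]
orientation: [2.222, 2.221, 0.0]
contact_force: [0.3, 0.2, 0.2]
grip_width: 0.0152
gripper_force: 55.0
[0.01492933 0.13858667 0.0109178 ]
```

View pics/c3.png

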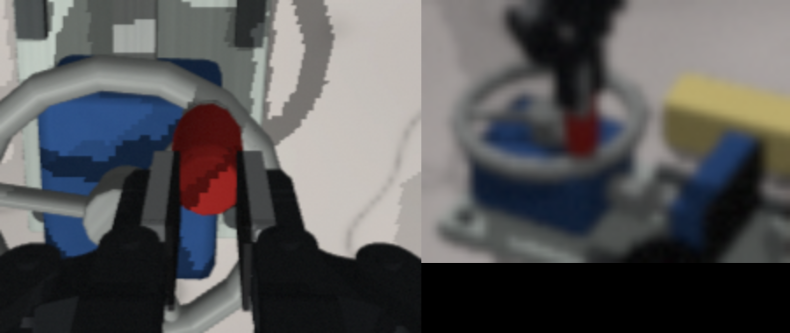

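The fingers now hold the grip between the pads with 55 N, though only on its upper half. I'll reopen a little, go 7 mm lower, regrip and work out the circle table.

```bash
python3 -m creep '{"rows":[[0,0,0,0,0,0,35],[0,0,0.05,0,0,0,35],[0,0,0.15,0,0,0,35],[0,0,0.25,0,0,0,35],[0,0,0.28,0,0,0,35],[0,0,0.28,0,0,0,10],[0,0,0.28,0,0,0,10],[0,0,0.28,0,0,0,10]]}' 60; python3 - <<'E'
import numpy as np
f0=38.2
for a in range(0,385,12):
    p=np.radians([f0,f0+a]);print(a,((np.cos(p[1])-np.cos(p[0]))*48/25).round(2),((np.sin(p[1])-np.sin(p[0]))*48/25).round(2))
E
```

```text
clock: 6.7
tcp_pos: [0.5842, -0.0984, 0.0754]
orientation: [2.222, 2.221, 0.0]
contact_force: [-0.9, 0.4, 2.2]
grip_width: 0.018
gripper_force: 58.7
0 0.0 0.0
12 -0.28 0.29
24 -0.61 0.51
36 -0.99 0.66
48 -1.38 0.73
60 -1.78 0.71
72 -2.17 0.61
84 -2.53 0.44
96 -2.85 0.19
108 -3.1 -0.12
120 -3.29 -0.47
132 -3.4 -0.86
144 -3.43 -1.26
156 -3.37 -1.66
168 -3.23 -2.04
180 -3.02 -2.37
192 -2.74 -2.66
204 -2.4 -2.89
216 -2.03 -3.03
228 -1.64 -3.1
240 -1.23 -3.09
252 -0.85 -2.99
264 -0.49 -2.81
276 -0.17 -2.56
288 0.09 -2.26
300 0.27 -1.9
312 0.38 -1.51
324 0.41 -1.11
336 0.35 -0.72
348 0.21 -0.34
360 0.0 -0.0
372 -0.28 0.29
384 -0.61 0.51
```

```bash
python3 -m creep '{"rows":[[-0.13,0.15,0,0,0,0,10],[-0.28,0.29,0,0,0,0,10],[-0.61,0.51,0,0,0,0,10],[-0.99,0.66,0,0,0,0,10],[-1.38,0.73,0,0,0,0,10],[-1.78,0.71,0,0,0,0,10]]}'
```

```text
clock: 7.45
tcp_pos: [0.6013, -0.1416, 0.0753]
orientation: [-2.219, -2.22, -0.001]
contact_force: [-5.4, 4.3, 7.1]
grip_width: 0.0182
gripper_force: 59.2
```

```bash
python3 -m creep '{"rows":[[-0.39,-0.13,0,0,0,0,10],[-0.75,-0.31,0,0,0,0,10],[-1.07,-0.56,0,0,0,0,10],[-1.32,-0.87,0,0,0,0,10],[-1.51,-1.22,0,0,0,0,10],[-1.62,-1.61,0,0,0,0,10],[-1.65,-2.01,0,0,0,0,10],[-1.59,-2.41,0,0,0,0,10],[-1.45,-2.79,0,0,0,0,10],[-1.24,-3.12,0,0,0,0,10]]}'
```

```text
clock: 8.7
tcp_pos: [0.5254, -0.1745, 0.0754]
orientation: [2.219, 2.218, 0.003]
contact_force: [6.7, 2.1, -3.3]
grip_width: 0.0183
gripper_force: 58.7
```

```bash
python3 -m creep '{"rows":[[0.3,-0.26,0,0,0,0,10],[0.64,-0.48,0,0,0,0,10],[1.01,-0.62,0,0,0,0,10],[1.4,-0.68,0,0,0,0,10],[1.8,-0.67,0,0,0,0,10],[2.17,-0.56,0,0,0,0,10],[2.52,-0.38,0,0,0,0,10],[2.83,-0.13,0,0,0,0,10],[3.09,0.16,0,0,0,0,10],[3.26,0.51,0,0,0,0,10]]}'
```

```text
clock: 9.95
tcp_pos: [0.5355, -0.0909, 0.0752]
orientation: [-2.219, -2.22, 0.002]
contact_force: [-3.9, -1.3, 8.4]
grip_width: 0.0182
gripper_force: 60.1
```

```bash
python3 -m creep '{"rows":[[0.07,0.2,0,0,0,0,10],[0.11,0.39,0,0,0,0,10],[0.14,0.59,0,0,0,0,10],[0.14,0.79,0,0,0,0,10],[0.12,0.99,0,0,0,0,10],[0.08,1.18,0,0,0,0,10],[0.02,1.37,0,0,0,0,10]]}'
```

```text
clock: 10.82
tcp_pos: [0.5696, -0.0901, 0.0752]
orientation: [-2.218, -2.219, 0.001]
contact_force: [-4.2, 0.1, 8.5]
grip_width: 0.018
gripper_force: 60.2
```

```bash
python3 -m creep '{"rows":[[-0.04,0.1,0,0,0,0,10],[-0.08,0.19,0,0,0,0,10],[-0.13,0.28,0,0,0,0,10],[-0.18,0.36,0,0,0,0,10]]}'
```

```text
clock: 11.32
tcp_pos: [0.5785, -0.0943, 0.0752]
orientation: [-2.218, -2.219, 0.001]
contact_force: [-4.1, 0.4, 8.3]
grip_width: 0.0182
gripper_force: 60.2
```

```bash
python3 -m creep '{"rows":[[-0.055,0.085,0,0,0,0,10],[-0.11,0.17,0,0,0,0,10],[-0.18,0.25,0,0,0,0,10]]}'
```

```text
clock: 11.7
tcp_pos: [0.5831, -0.0974, 0.0751]
orientation: [-2.214, -2.217, 0.002]
contact_force: [-11.9, 6.7, 16.5]
grip_width: 0.0182
gripper_force: 61.1
```

```bash
python3 -m creep '{"rows":[[0,0,0,0,0,0,10],[0,0,0,0,0,0,10]]}'
```

```text
clock: 11.95
tcp_pos: [0.5831, -0.0974, 0.0751]
orientation: [-2.214, -2.217, 0.002]
contact_force: [-9.1, 5.0, 15.7]
grip_width: 0.0181
gripper_force: 60.8
```

```bash
python3 -m creep '{"rows":[[-0.03,0.04,0,0,0,0,10],[-0.03,0.04,0,0,0,0,10],[-0.03,0.04,0,0,0,0,10]]}'
```

```text
clock: 12.32
tcp_pos: [0.5832, -0.0975, 0.0751]
orientation: [-2.212, -2.216, 0.003]
contact_force: [-11.9, 5.6, 17.5]
grip_width: 0.0182
gripper_force: 61.2
```

The jaws are pinched, with 10–13 N at the crank. I'll release and rise.

```bash
python3 -m creep '{"rows":[[0,0,0,0,0,0,45],[0,0,0,0,0,0,45],[0,0,0,0,0,0,45],[0,0,-0.5,0,0,0,45],[0,0,-1.5,0,0,0,45],[0,0,-2.8,0,0,0,60],[0,0,-3.9,0,0,0,85],[0,0,-4.6,0,0,0,85],[0,0,-4.8,0,0,0,85]]}'
```

```text
clock: 13.45
tcp_pos: [0.5877, -0.1018, 0.1964]
orientation: [2.221, 2.22, 0.002]
contact_force: [-0.4, 0.4, -0.5]
grip_width: 0.0847
gripper_force: 0.0
```

```bash
python3 -m creep '{"rows":[[0.3,-0.1,-0.3,0,0,0,85],[1,-0.3,-0.75,0,0,0,85],[2,-0.7,-0.75,0,0,0,85],[3,-1,-0.75,0,0,0,85],[3.7,-1.2,-0.75,0,0,0,85],[4,-1.27,-0.75,0,0,0,85],[4,-1.27,-0.75,0,0,0,85]]}'; python3 - <<'E'
from h import *
W=optics.grab_frame("wrist");S=optics.grab_frame("scene");T=optics.grab_frame("top")
pr=lambda f,X:(lambda c:(c[:2]/c[2]).round(1))(f["K"]@(f["R"]@np.array(X)+f["t"]))
for f in(W,S,T):print(pr(f,(.5563,.074,.144)))
b=cv2.resize(S["color"][172:228,190:320],(520,224));t=cv2.resize(T["color"][177:225,202:332],(520,192))
p=np.vstack([b,t]);w=cv2.resize(W["color"],None,fx=.5,fy=.5)
p=np.zeros((600,792,3),np.uint8);p[:224,:520]=b;p[224:416,:520]=t
p[0:0]=0
cv2.imwrite("pics/c4.png",np.hstack([W["color"],np.zeros((384,8,3),np.uint8),cv2.resize(S["color"][170:242,225:305],(270,243)).__class__(cv2.copyMakeBorder(cv2.resize(S["color"][170:242,225:305],(270,243)),0,141,0,0,cv2.BORDER_CONSTANT).shape,np.uint8) if 0 else cv2.copyMakeBorder(cv2.resize(S["color"][170:242,225:305],(270,243)),0,141,0,0,cv2.BORDER_CONSTANT)]))
E
```

```text
clock: 14.32
tcp_pos: [0.5551, -0.0012, 0.2136]
orientation: [-2.22, -2.222, 0.001]
contact_force: [-1.2, -0.3, -0.5]
grip_width: 0.0851
gripper_force: 0.0
[259.9  82.2]
[276.8 184. ]
[231.8 196.2]
```

View pics/c4.png

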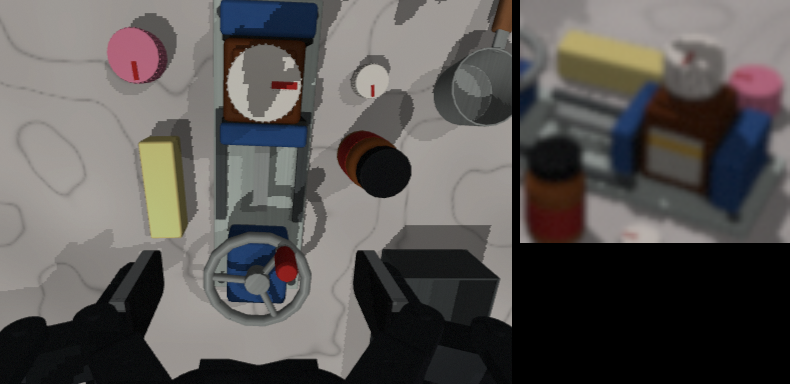

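The wrist view, from almost directly above, shows the clamped bottle with the big white cap centred near (265,83) between both blue jaws. The bystanders haven't moved.

```bash
python3 - <<'E'
from h import *
W=optics.grab_frame("wrist");T=optics.grab_frame("top");S=optics.grab_frame("scene")
def cap(f,b):
    x0,y0,x1,y1=b;h=cv2.cvtColor(f["color"],cv2.COLOR_BGR2HSV)[y0:y1,x0:x1]
    m=((h[...,1]<60)&(h[...,2]>70)).astype(np.uint8);m=cv2.morphologyEx(m,cv2.MORPH_OPEN,np.ones((3,3)))
    n,l,s,c=cv2.connectedComponentsWithStats(m);i=1+s[1:,4].argmax();q=cv2.convexHull(np.argwhere(l==i)[:,::-1].astype(np.int32))
    e=cv2.fitEllipse(q);return s[i],(e[0][0]+x0,e[0][1]+y0),e[1]
for b in[(222,40,305,124)]:
    s,c,a=cap(W,b);print(s,c,a,"exp dia",335*.052/(W["R"]@np.array([.556,.074,.144])+W["t"])[2]);print(atz(W,c,.144))
s,ct,a=cap(T,(222,184,243,208));print(s,ct,a,atz(T,ct,.144));print(tri([W,T],[c,ct]))
E
```

```text
[   4    2   75   78 4345] (262.8401756286621, 80.34327697753906) (74.99575805664062, 78.32710266113281) exp dia 74.9384356139372
[0.55891176 0.07377097 0.144     ]
[  0   0  16  22 268] (229.67523860931396, 191.29878902435303) (15.592238426208496, 29.778919219970703) [0.57141816 0.08015217 0.144     ]
(array([0.55780235, 0.07598791, 0.21326826]), np.float64(1.5521236906332518))
```

Cap centre is at (0.5585, 0.0738). Its 75 px diameter matches the expected size at z 0.144, and y agrees with the squared-up bottle. I'll go over it, turn the tool −35°, descend and close with 45 N.

```bash
python3 -m creep '{"rows":[[0.4,0.02,0,0,0,0.6,85],[1.2,0.06,0,0,0,1.4,85],[2.1,0.1,0,0,0,2.4,85],[2.8,0.13,0,0,0,3.4,85],[3,0.13,0.4,0,0,4.2,85],[3,0.13,1.2,0,0,4.4,85],[3,0.13,2.2,0,0,4.4,85],[3,0.13,3.2,0,0,4.4,85],[3,0.13,3.8,0,0,4.4,85],[3,0.13,4,0,0,4.4,85]]}'; python3 -m creep '{"rows":[[0,0,0.3,0,0,0,85],[0,0,0.6,0,0,0,85],[0,0,0.9,0,0,0,85],[0,0,1.1,0,0,0,85],[0,0,1.14,0,0,0,85]]}'; python3 - <<'E'
from h import *
W=optics.grab_frame("wrist");S=optics.grab_frame("scene")
cv2.imwrite("pics/c5.png",np.hstack([W["color"],cv2.copyMakeBorder(cv2.resize(S["color"][160:232,235:315],(280,252)),0,132,0,0,cv2.BORDER_CONSTANT)]))
E
```

```text
clock: 15.88
tcp_pos: [0.5585, 0.0731, 0.1133]
orientation: [-2.79, -1.445, 0.002]
contact_force: [1.3, -0.4, 0.2]
grip_width: 0.0852
gripper_force: 0.0
clock: 16.5
tcp_pos: [0.5585, 0.0733, 0.0851]
orientation: [-2.789, -1.445, 0.001]
contact_force: [0.4, -0.6, -0.5]
grip_width: 0.0849
gripper_force: 0.0
```

View pics/c5.png

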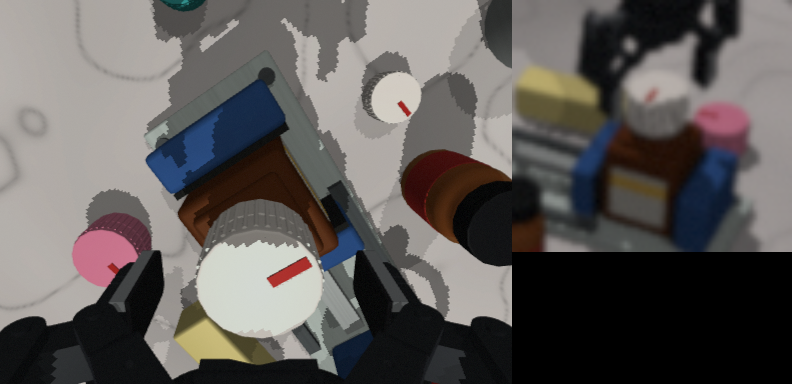

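The fingers straddle the cap: its top disc is centred at (260,283), with pads at x 160 and 357. However, the tips reach only about 6 mm below the cap top. I'll go 10 mm lower, then close with 45 N.

```bash
python3 -m creep '{"rows":[[0,0,0.1,0,0,0,85],[0,0,0.25,0,0,0,85],[0,0,0.4,0,0,0,85],[0,0,0.4,0,0,0,40],[0,0,0.4,0,0,0,40],[0,0,0.4,0,0,0,40],[0,0,0.4,0,0,0,40],[0,0,0.4,0,0,0,40]]}' 45
```

```text
clock: 17.6
tcp_pos: [0.5589, 0.0733, 0.0757]
orientation: [2.789, 1.445, 0.0]
contact_force: [-1.5, -0.2, 3.5]
grip_width: 0.0512
gripper_force: 46.5
```

```bash
python3 -m creep '{"rows":[[0,0,0.1,0,0,0,40],[0,0,0.2,0,0,0,40],[0,0,0.28,0,0,0,40],[0,0,0.34,0,0,0,40],[0,0,0.34,0,0,0,40]]}'
```

```text
clock: 18.23
tcp_pos: [0.5589, 0.0733, 0.0681]
orientation: [-2.789, -1.444, -0.001]
contact_force: [-5.0, -0.8, 15.2]
grip_width: 0.0513
gripper_force: 47.5
```

Pressed about 7 mm with 15 N. Now I'll twist anticlockwise, which is negative about tool z.

```bash
python3 -m creep '{"rows":[[0,0,0,0,0,-0.5,40],[0,0,0,0,0,-1.4,40],[0,0,0,0,0,-2.3,40],[0,0,0,0,0,-3.2,40],[0,0,0,0,0,-4.1,40],[0,0,0,0,0,-5,40],[0,0,0,0,0,-5.9,40],[0,0,0,0,0,-6.8,40],[0,0,0,0,0,-7.7,40],[0,0,0,0,0,-8,40]]}'; python3 - <<'E'
from h import *
print(r.get_obs()["moment"])
W=optics.grab_frame("wrist");c=W["color"].astype(int)
m=(c[...,2]>90)&(c[...,1]<60)&(c[...,0]<60);m[:200]=0;m[:,:180]=0;m[:,345:]=0
v,u=np.nonzero(m);print(len(u),u.mean(),v.mean(),u.min(),u.max(),v.min(),v.max(),np.degrees(np.arctan2(*np.linalg.svd(np.c_[u-u.mean(),v-v.mean()],full_matrices=0)[2][0][::-1])))
E
```

```text
clock: 19.48
tcp_pos: [0.5604, 0.0739, 0.0687]
orientation: [1.596, 2.704, 0.005]
contact_force: [-0.9, 0.2, 12.8]
grip_width: 0.0515
gripper_force: 47.4
[ 0.03363309  0.40646831 -0.07168371]
197 305.5786802030457 306.994923857868 276 325 270 364 88.92706884761836
```

```bash
python3 -m creep '{"rows":[[0,0,0,0,0,0,40],[0,0,0,0,0,0,40],[0,0,-0.15,0,0,0,40],[0,0,-0.3,0,0,0,40],[0,0,-0.45,0,0,0,40],[0,0,-0.6,0,0,0,40]]}'
```

```text
clock: 20.27
tcp_pos: [0.5581, 0.0733, 0.0817]
orientation: [-1.599, -2.703, 0.001]
contact_force: [0.4, -0.3, -0.7]
grip_width: 0.051
gripper_force: 46.8
```

The cap is free, with almost no pull. I'll lift it to about 8 cm.

```bash
python3 -m creep '{"rows":[[0,0,-0.2,0,0,0,40],[0,0,-0.5,0,0,0,40],[0,0,-0.9,0,0,0,40],[0,0,-1.4,0,0,0,40],[0,0,-1.9,0,0,0,40],[0,0,-2.4,0,0,0,40],[0,0,-2.8,0,0,0,40],[0,0,-3,0,0,0,40],[0,0,-3,0,0,0,40],[0,0,-3,0,0,0,40]]}'; python3 - <<'E'
from h import *
W=optics.grab_frame("wrist");S=optics.grab_frame("scene")
cv2.imwrite("pics/c6.png",np.hstack([W["color"],cv2.copyMakeBorder(cv2.resize(S["color"][130:232,220:315],(280,300)),0,84,0,0,cv2.BORDER_CONSTANT)]))
E
```

```text
clock: 21.52
tcp_pos: [0.5583, 0.0733, 0.1565]
orientation: [-1.599, -2.703, 0.001]
contact_force: [0.2, -0.6, 0.2]
grip_width: 0.0511
gripper_force: 46.8
```

View pics/c6.png

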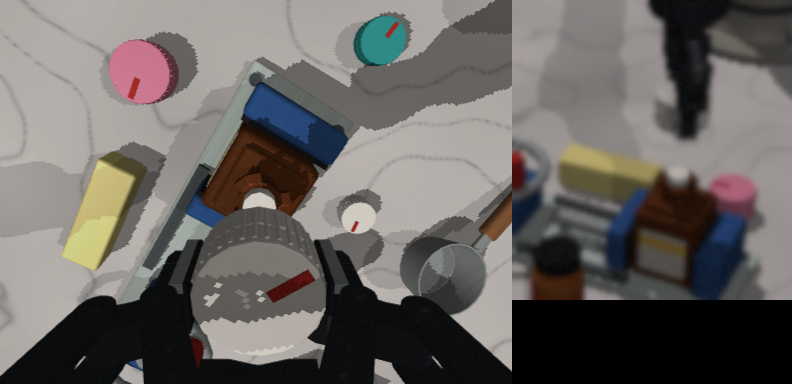

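The cap is held level in the gripper at wrist (260,290), about 8 cm up. The bottle stands clamped between the blue jaws with its white plug showing at (260,200), and the bystanders haven't moved. Handing in.

```bash
python3 -c "
from bench import r
print(r.hand_in())"
```

```text
the job is handed in; nothing more can be done
None
```

Job handed in at about 21.5 s, verdict not shown: the clamp was wound to about 13 N at the crank, and the cap came free and is held level about 8 cm above the still-clamped bottle.

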